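Insulation test on an opened amplifier

TASK

Run the insulation test on the opened amplifier: first switch the amplifier on by pressing the raised end of its rocker switch right over, then push the second function key from the round TEST button fully in on the safety tester, and only then press the TEST button fully down and keep it down: the program finishes while still holding it. Push in no other key, keep off the amplifier's open insides, and leave the loose things where they are.

Things in the scene. Friction and masses are not known exactly. Their poses are not given: they have to be found in the camera images.
- amp: Chassis of a bass amplifier with its cover off, too heavy to move, 320 mm (its y) by 266 mm (its x). Origin under the centre, z up, x from the control panel towards the heat sink. The control panel is a flat strip 70 mm wide (x from -130 to -60 mm), 70 mm above the bench, carrying knobs 16 mm tall and, at its -y end, the only rocker switch; behind the strip the chassis lies open.
- amp_inside: The open inside of the amplifier behind its control panel (circuit boards, toroidal transformer, big capacitors): x from -53 to 112 mm and y from -150 to 150 mm in its axes, which are the amplifier's, tops up to 71 mm above the bench. Not to be touched.
- switch (a joint): The amplifier's mains rocker switch: a V-shaped grey paddle 21 mm wide and 45 mm long, along the amplifier's y, in a black bezel 27 by 52 mm, hinged at mid-length, 75 mm above the bench. Reads 0 rad when off (its -y end, nearest the end of the panel, stands up) and 0.32 rad when on (the -y half lies level, its top 8 mm above the panel and 5 mm above the bezel). It takes 2 to 4 N on the raised half and stays where it is left.
- switch_high (a point): Point on the top face of the rocker's raised (-y) half, 16 mm from the hinge and 7 mm short of the raised end; about 83 mm above the bench when off, 78 mm when on. It turns with the paddle. Push down here to switch on.
- tester: Appliance safety tester, too heavy to move: a flat case 276 mm (its y) by 206 mm (its x) with a grey panel on top, 85 mm above the bench. Origin under the centre, z up, x from the control row towards the display side. Along x = -50 mm lie the round TEST button (y = -85 mm) and four equal oblong keys (y = -25, 17, 59, 101 mm). Behind them: a display, a mains outlet and two terminals 10 mm tall.
- key_1 (a joint): Push-latch function key 1 of the tester, the one next to the round TEST button. Reads 0 standing out and 0.006 m fully in. It takes about 3 N to push, has no spring back and stays as deep as it was pushed.
- key_1_top (a point): Centre of the top face of key 1 (25 mm along the row, 20 mm across it); z is the tester's z. It goes down with the key, from 12 mm above the panel to 6 mm above it.
- key_2 (a joint): Push-latch function key 2 of the tester, the second from the round TEST button: the insulation test. Reads 0 standing out and 0.006 m fully in. It takes about 3 N to push, has no spring back and stays as deep as it was pushed.
- key_2_top (a point): Centre of the top face of key 2 (25 mm along the row, 20 mm across it); z is the tester's z. It goes down with the key, from 12 mm above the panel to 6 mm above it.
- key_3 (a joint): Push-latch function key 3 of the tester, the third from the TEST button. Reads 0 standing out and 0.006 m fully in. It takes about 3 N to push, has no spring back and stays as deep as it was pushed.
- key_3_top (a point): Centre of the top face of key 3 (25 mm along the row, 20 mm across it); z is the tester's z. It goes down with the key, from 12 mm above the panel to 6 mm above it.
- key_4 (a joint): Push-latch function key 4 of the tester, the last, farthest from the TEST button. Reads 0 standing out and 0.006 m fully in. It takes about 3 N to push, has no spring back and stays as deep as it was pushed.
- key_4_top (a point): Centre of the top face of key 4 (25 mm along the row, 20 mm across it); z is the tester's z. It goes down with the key, from 12 mm above the panel to 6 mm above it.
- test: The round black TEST button, 36 mm across, in a flat steel ring 50 mm across that stands 4 mm above the panel. Origin at the centre of its top face, 16 mm above the panel (101 mm above the bench) when out and 10 mm when fully down, a travel of 6 mm; z is the tester's z. Spring return: 2 N starts it and 5 N holds it fully down.
- loose_knob: A control knob taken off, standing loose on the amplifier's panel beside its bare shaft, 25 mm across, 16 mm tall. Origin under its centre. To be left alone.
- fuse_box: Small cardboard box of fuses, 22 by 34 by 14 mm, lying loose on the tester's panel beside the mains outlet. Origin under its centre. To be left alone.
- solder_spool: Spool of solder standing on the bench between the two machines, 54 mm across, 44 mm tall. Origin under its centre. To be left alone.
- capacitor: Spare capacitor standing on the bench between the two machines, 35 mm across, 50 mm tall. Origin under its centre. To be left alone.
- spray_can: Can of contact cleaner standing on the bench between the two machines, 52 mm across, 150 mm tall. Origin under its centre. To be left alone.
- screwdriver: Screwdriver, 160 mm long, lying on the bench between the two machines, at the robot's end of the gap. Its x runs along the shaft to the tip; origin under its middle. To be left alone.

How it is judged:
By the outcome, as a careful person would: the job done as asked, in the order asked, and still so for the second after the job is handed in, while the arm keeps its last pose, push and grip.
It also fails if it takes over 51 s, if anything falls off the work surface, if the arm or the gripper's body presses on something with over 40 N, if the wrist force passes 120 N, or if a joint passes its speed limit or range.

ROBOT

A 6-joint arm with a two-finger parallel gripper is mounted at the origin on the work surface. World frame = base frame: x ahead of the robot, y to its left, z up, the work surface at z = 0. Lengths are in m, angles in rad, forces in N, time in s.
With the tool pointing down it reaches from about 0.25 to 0.725 m from the base axis. Payload 4 kg.
Tool frame: the origin (TCP) lies at the very end of the fingers, on their centre line; the grasp point (between the pads) lies 19 mm behind it; z points along the fingers, y is the line along which they close (so a half turn about z gives the same grasp; the last joint's range is limited). The gripper opens to 85 mm and grips with 20 to 120 N. Pads are 22 mm wide; open, the fingers measure 114 mm over their backs; the gripper's body (76 mm by 85 mm) begins 54 mm behind the grasp point. The pads swing forward as they close: fully open they stand 13 mm farther back than shut.
Start: joints at [1.209, 0.241, 0.005, 1.335, 0, 1.571], TCP at [0.177, 0.468, 0.231] pointing down, gripper open.
Joint ranges: [-2.72, 2.72], [-1.05, 1.87], [-1.09, 1.28], [-1.99, 2.15], [-1.42, 1.44], [-3.14, 3.14]. Speed limits (rad/s): [2.79, 2.79, 3.14, 3.14, 3.14, 3.14].

INTERFACE

Orientations are given as a unit quaternion [x, y, z, w].
In Python, from workcell import bot, vision, workorder gives the robot as it stands.
- The arm moves only by the shell command python3 -m creep 'ROWS' [OPENING]. ROWS is JSON, a list of rows, each a list of 2 entries, a list of its own where there are three numbers: the shift along the tool's x, y, z in mm, then the turn, a rotation vector about the tool's x, y, z in rad. In form: [[[dx, dy, dz], [wx, wy, wz]], ...]. A call has 1 to 12 rows; each row shifts and turns the commanded pose from where the row before left it, along the tool's axes as they then stand; what a row does not reach is not made up. A row lasts 1/8 s, in which the tool goes at most 62.5 mm and 10.7 degrees, less where a joint would pass 70% of its speed; a pose out of reach is approached as far as the arm can. A call is refused whole if a number of a shift passes 62.5 or a number of a turn 0.188, either way. A call with a gripper value outside its range is refused whole. OPENING is the finger opening in mm, from 0 to 85.4, set as the call begins (- or left out, the last holds). The fingers move at their own pace and stop on an object; the grip force is fixed at half the most. Time passes only in rows, so rows that do not move let the fingers close. It gives the time, the measured TCP pose, the force, the opening and the grip force at its end, in the units of the state.
- bot.get_obs(): the state, without advancing time (a new reading comes with each control period).
- vision.camera(name): name is "scene" or "top" or "wrist"; returns a dict with "image" (420x560x3 uint8, blue, green, red), "z_map" (420x560 float32, m along the optical axis (not along the pixel's ray), 0 where there is no reading), "K" (3x3 intrinsics, pixels), "rvec" (rotation vector, rad) and "tvec" (3), from world to camera coordinates, as OpenCV has them; the wrist camera has in their place "tool_from_camera" (4x4, takes a point from camera to tool coordinates, whose origin is the TCP and whose axes are the flange's). Camera axes: x right, y down, z forward; pixel columns grow to the right and rows downward; lengths in m; the calibration is good to about 2 mm. The wrist camera is an equidistant fisheye: a pixel r from the principal point sees the ray r / f radians off the axis. A picture is of the moment at which its call begins: read the wrist's pose just before it.
- workorder.job_done(): hands the job in; it is judged then, once.
Trained networks look in a picture, given as the dict that the camera call returned (one of the last four; its "shot" number tells which), for a name from the list of things; names that differ only in an ending like _2 or _b are one class to them, and where a whole thing is asked for, a point or a joint stands for the part that bears it (a point fixed in the world has none). Each returns a list of dicts, best first, with "score" (0 to 1); they miss things now and then, are a little off and sometimes report something else, mostly with a low value. They report only what shows in the picture. A call takes as long as a camera call.
- vision.spot_in(picture, query): "position" ([column, row] in pixels, amid what is visible of it).
- vision.place_of(picture, query): "position" ([column, row] in pixels: a listed point, or the origin of a listed thing).
The state is a dict: "clock": time; "joint_pos": joint angles; "joint_vel": joint speeds; "tau": joint torques, N m; "eef_pos": TCP position; "tool_rot": TCP orientation; "ft_force": force on the tool from outside, world axes, zero at the start; "ft_torque": the same for the moment, N m; "grip_width": finger opening in m; "grasp_force": force on a finger pad.
Only numpy, scipy, OpenCV 4.12 (cv2) and the standard library are available. Lean on these libraries where they do the work, as an engineer would, in place of code of your own. Each camera call takes 0.05 s, during which the arm holds its last target. There are 200 camera calls.

## Working session

There is one attempt and no reset: what is moved stays moved. The work goes in short steps, Python scripts to look and compute and a shell command to move; the robot and the scene stay as the last step left them, time stands still between calls to the robot, and variables do not carry over. Pictures are saved under pics/ and viewed, at most 10 in all, crops included, and the job is handed in when it is done.

```bash
mkdir -p pics; cat > h.py <<'E'
import numpy as np, cv2
from workcell import bot, vision, workorder
def ray(p,uv):
    R=cv2.Rodrigues(np.array(p["rvec"],float))[0]; t=np.array(p["tvec"],float).ravel()
    d=R.T@np.linalg.inv(p["K"])@np.array([uv[0],uv[1],1.]); return -R.T@t,d
def atz(p,uv,z):
    c,d=ray(p,uv); return c+d*(z-c[2])/d[2]
def deep(p,uv):
    u,v=int(round(uv[0])),int(round(uv[1])); w=p["z_map"][max(v-1,0):v+2,max(u-1,0):u+2]; w=w[w>0]
    c,d=ray(p,uv); return c+d*np.median(w) if w.size else None
E
python3 - <<'E'
from h import *
np.set_printoptions(precision=4,suppress=True)
o=bot.get_obs(); print(o["clock"],o["eef_pos"],o["tool_rot"],o["joint_pos"],o["ft_force"])
for n in("top","scene"):
    p=vision.camera(n); cv2.imwrite(f"pics/{n}0.png",p["image"])
    print(n,ray(p,(280,210)))
    for q in("switch_high","key_1_top","key_2_top","test","tester","amp","spray_can","capacitor","solder_spool","loose_knob","fuse_box","screwdriver"):
        for r in vision.place_of(p,q)[:5 if "key" in q else 2]:
            print(q,round(r["score"],2),np.round(r["position"],1),deep(p,r["position"]))
E
```

```text
0.0 [0.1768 0.467  0.2304] [ 0.1799  0.9837 -0.001  -0.0002] [ 1.209   0.2414  0.0037  1.3352 -0.      1.5708] [-0.1539  0.18    0.0263]
top (array([ 0.3808, -0.0307,  1.1514]), array([ 0.1854,  0.012 , -0.9826]))
switch_high 0.6 [440.8 243.9] [ 0.4979 -0.4097  0.0732]
key_1_top 0.48 [159.9 230. ] [0.5321 0.2733 0.0963]
key_2_top 0.67 [147.7 226.6] [0.5406 0.3035 0.0963]
test 0.56 [187.  236.2] [0.5161 0.2058 0.1012]
tester 0.77 [167.8 218.3] [0.563  0.2589 0.0835]
spray_can 0.81 [274.8 154.3] [ 0.7328 -0.0045  0.0607]
spray_can 0.46 [144.8 227.8] [0.5375 0.31   0.0973]
capacitor 0.72 [264.4 187.8] [0.6472 0.0226 0.0483]
solder_spool 0.77 [265.5 210.4] [0.5893 0.0199 0.0419]
fuse_box 0.52 [199.1 203.4] [0.5972 0.1799 0.0972]
screwdriver 0.92 [270.7 273.6] [0.4298 0.0071 0.0213]
scene (array([ 1.3896, -0.7983,  0.852 ]), array([-0.5713,  0.5977, -0.5629]))
switch_high 0.6 [110.7 265.8] [ 0.4915 -0.4077  0.083 ]
switch_high 0.46 [302.6 168.4] [0.5243 0.1996 0.0982]
key_1_top 0.55 [316.1 163.6] [0.53   0.2523 0.095 ]
key_1_top 0.37 [185.3 285.5] [ 0.6486 -0.3208  0.0675]
key_2_top 0.6 [327.5 157.6] [0.5327 0.3007 0.0969]
key_2_top 0.27 [187.3 285.3] [ 0.6488 -0.3158  0.065 ]
key_2_top 0.23 [332.6 190.9] [0.6517 0.1794 0.0872]
test 0.45 [299.8 167.4] [0.5148 0.1982 0.0983]
amp 0.21 [279.1 237.7] [0.6184 0.0058 0.0048]
spray_can 0.98 [315.5 263.6] [ 0.771  -0.0258  0.0246]
spray_can 0.49 [296.3 244.9] [0.6762 0.0097 0.0102]
capacitor 0.57 [186.8 287.4] [ 0.654  -0.321   0.0656]
capacitor 0.42 [317.9 263. ] [ 0.7756 -0.0225  0.0272]
solder_spool 0.61 [279.8 236.6] [0.6193 0.0075 0.008 ]
solder_spool 0.23 [329.3 158.9] [0.5401 0.3001 0.0956]
loose_knob 0.59 [141.5 254.7] [ 0.4973 -0.3314  0.074 ]
loose_knob 0.45 [233.1 215. ] [ 0.4465 -0.0035 -0.0009]
screwdriver 0.68 [233.  210.7] [0.4316 0.0096 0.0003]
screwdriver 0.22 [298.2 243.7] [0.6789 0.0138 0.0133]
```

```bash
python3 -c "
import cv2
a=cv2.imread('pics/top0.png')
b=cv2.resize(a[130:300,90:490],(800,340),interpolation=2)
s=cv2.imread('pics/scene0.png')
cv2.imwrite('pics/topc.png',b); "
```

```text
(no output)
```

View pics/topc.png

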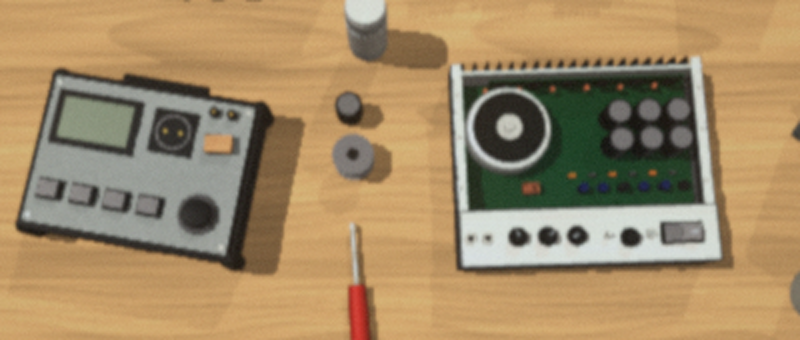

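View pics/scene0.png

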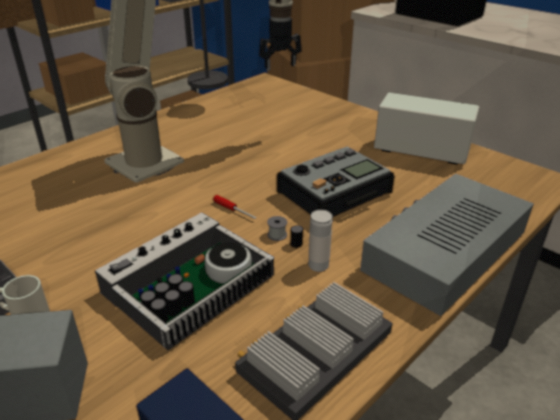

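The top view shows the tester at left: TEST at about (189,237), then keys 1–4 at (165,232), (148,229), (131,226) and (114,223). The amp is at right with its rocker centred at about (431,246), and the knobs lie to its left. In the scene view the gap items stand between the machines at x > 0.43, and the spray can is the only tall one.

```bash
cat >> h.py <<'E'
def cloud(p):
    h,w=p["z_map"].shape; v,u=np.mgrid[:h,:w]; R=cv2.Rodrigues(np.array(p["rvec"],float))[0]; t=np.array(p["tvec"],float).ravel()
    P=(np.linalg.inv(p["K"])@np.stack([u.ravel(),v.ravel(),np.ones(h*w)]))*p["z_map"].ravel()
    return (R.T@(P-t[:,None])).T.reshape(h,w,3)
E
python3 - <<'E'
from h import *
np.set_printoptions(precision=4,suppress=True)
p=vision.camera("top"); print(p["K"][0,0]); C=cloud(p)
for n,uv,z in(("test",(187.5,236.5),.101),("k1",(165,232),.097),("k2",(148,229.5),.097),("k3",(131.5,226.5),.097),("k4",(114,223.5),.097),("rock",(431.5,246.5),.078)): print(n,atz(p,uv,z),deep(p,uv))
X,Y,Z=C[...,0],C[...,1],C[...,2]
for n,m,zr in(("tester",(Y>.05)&(Y<.5)&(X>.35)&(X<.8),(.078,.092)),("amp",(Y<-.05)&(Y>-.55)&(X>.35)&(X<.85),(.062,.085))):
    q=C[m&(Z>zr[0])&(Z<zr[1])]; r=cv2.minAreaRect((q[:,:2]*1000).astype(np.float32)); print(n,r,np.median(q[:,2])); print(cv2.boxPoints(r))
m=((Z>.0925)&(Z<.11)&(Y>.05)&(Y<.5)&(X>.4)&(X<.6)).astype(np.uint8)
k,l,s,c=cv2.connectedComponentsWithStats(m)
for i in range(1,k):
    if s[i,4]>8: print(s[i],c[i],atz(p,c[i],.098))
m=((Z>.0745)&(Z<.1)&(Y>-.5)&(Y<-.1)&(X>.4)&(X<.55)).astype(np.uint8)
k,l,s,c=cv2.connectedComponentsWithStats(m)
for i in range(1,k):
    if s[i,4]>8: print("amp",s[i],c[i],atz(p,c[i],.078))
p=vision.camera("wrist");cv2.imwrite("pics/w0.png",p["image"]);print(p["K"],p["tool_from_camera"])
for q in("test","key_1_top","key_2_top"): print(q,[(round(r["score"],2),r["position"]) for r in vision.place_of(p,q)[:5]])
E
```

```text
441.05351575214127
test [0.5153 0.2046 0.101 ] [0.5153 0.2045 0.1016]
k1 [0.5271 0.2605 0.097 ] [0.5271 0.2606 0.0965]
k2 [0.5334 0.3021 0.097 ] [0.5335 0.3025 0.0958]
k3 [0.5409 0.3427 0.097 ] [0.541  0.3429 0.0966]
k4 [0.5485 0.386  0.097 ] [0.5485 0.3859 0.0971]
rock [ 0.4912 -0.3851  0.078 ] [ 0.4912 -0.3852  0.0778]
tester ((578.5029907226562, 279.50146484375), (273.2511291503906, 204.38848876953125), 79.9874038696289) 0.08538835574408898
[[454.1108 162.7247]
 [655.3864 127.1888]
 [702.8951 396.2782]
 [501.6196 431.8141]]
amp ((620.8778686523438, -329.2772216796875), (454.4176025390625, 440.5151062011719), 0.03785153105854988) 0.06849944624828774
[[ 393.5236 -109.1698]
 [ 393.8146 -549.6848]
 [ 848.2321 -549.3846]
 [ 847.9411 -108.8696]]
[192 202  14   6  60] [198.6333 204.3833] [0.5946 0.1808 0.098 ]
[108 220  12   9  82] [113.2561 224.    ] [0.5471 0.3873 0.098 ]
[125 223  12   9  85] [130.0824 226.8588] [0.5399 0.3458 0.098 ]
[141 225  13  10  84] [146.9167 229.7143] [0.5327 0.3044 0.098 ]
[158 228  12  10  87] [163.4483 232.5862] [0.5255 0.2639 0.098 ]
[180 229  16  16 177] [187.5537 236.5819] [0.5155 0.2052 0.098 ]
amp [421 241  21  11 165] [430.9758 245.8424] [ 0.4928 -0.384   0.078 ]
amp [344 244  10  10  58] [348.8448 248.2586] [ 0.4877 -0.1848  0.078 ]
amp [359 244  10   9  55] [363.8    247.8182] [ 0.4887 -0.2211  0.078 ]
amp [374 244  10   9  57] [378.5965 247.4561] [ 0.4894 -0.257   0.078 ]
amp [400 244  10   9  65] [405.1077 248.3692] [ 0.4869 -0.3211  0.078 ]
[[325.1923   0.     277.0862]
 [  0.     325.1923 214.8917]
 [  0.       0.       1.    ]] [[ 0.0005 -0.9448 -0.3275  0.0837]
 [ 1.      0.0008 -0.0008 -0.0011]
 [ 0.001  -0.3275  0.9448 -0.1425]
 [ 0.      0.      0.      1.    ]]
test []
key_1_top []
key_2_top []
```

View pics/w0.png

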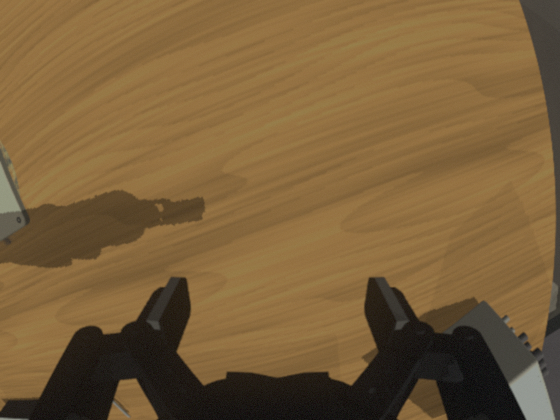

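The wrist view shows only bench, so I have to get closer. The tester fit is centre (0.5785, 0.2795), yaw −10°, and it matches the measured TEST and key blobs to about 1 mm. The rocker centre is (0.492, −0.385) and the amp yaw is about +1.4°. I'll square the tool, close the fingers and cross over.

```bash
python3 -m creep '[[[0,0,0],[0,0,0.169]],[[0,0,0],[0,0,0.169]],[[0,0,0],[0,0,0.169]],[[0,0,0],[0,0,0.169]],[[0,0,0],[0,0,0.169]],[[0,0,0],[0,0,0.169]],[[0,0,0],[0,0,0.169]],[[0,0,0],[0,0,0]]]' 0
python3 -m creep '[[[-50,20,0],[0,0,0]],[[-50,20,0],[0,0,0]],[[-50,20,0],[0,0,0]],[[-50,20,0],[0,0,0]],[[-50,20,0],[0,0,0]],[[-50,20,0],[0,0,0]],[[-50,20,0],[0,0,0]],[[-50,20,0],[0,0,0]],[[-50,20,0],[0,0,0]],[[-50,20,0],[0,0,0]]]'
```

```text
clock: 2.55
eef_pos: [0.177, 0.4676, 0.2313]
tool_rot: [0.697, 0.717, 0.0, -0.0]
ft_force: [-0.3, 0.6, -0.1]
grip_width: 0.0004
grasp_force: 0.0
clock: 3.8
eef_pos: [0.3905, -0.0288, 0.2317]
tool_rot: [0.697, 0.717, 0.001, 0.0]
ft_force: [1.4, 0.5, 0.8]
grip_width: 0.0
grasp_force: 0.0
```

```bash
python3 -m creep '[[[-47,11.5,0],[0,0,0]],[[-47,11.5,0],[0,0,0]],[[-47,11.5,0],[0,0,0]],[[-47,11.5,0],[0,0,0]],[[-47,11.5,0],[0,0,0]],[[-47,11.5,0],[0,0,0]],[[-47,11.5,10],[0,0,0]],[[-46,11.5,20],[0,0,0]],[[0,0,0],[0,0,0]],[[0,0,0],[0,0,0]]]'
cat >> h.py <<'E'
from scipy.spatial.transform import Rotation as Ro
def wray(p,o,uv):
    K=p["K"]; d=np.array([uv[0]-K[0,2],uv[1]-K[1,2]])/K[0,0]; r=np.hypot(*d); v=np.array([*(d*np.sinc(r/np.pi)),np.cos(r)])
    v[:2]=d/r*np.sin(r); T=np.array(p["tool_from_camera"]); R=Ro.from_quat(o["tool_rot"]).as_matrix()
    return R@T[:3,3]+o["eef_pos"], R@T[:3,:3]@v
def watz(p,o,uv,z):
    c,d=wray(p,o,uv); return c+d*(z-c[2])/d[2]
def wpix(p,o,X):
    R=Ro.from_quat(o["tool_rot"]).as_matrix(); T=np.array(p["tool_from_camera"]); c=T[:3,:3].T@(R.T@(np.array(X)-o["eef_pos"])-T[:3,3])
    a=np.arctan2(np.hypot(c[0],c[1]),c[2]); return p["K"][:2,2]+p["K"][0,0]*a*c[:2]/np.hypot(c[0],c[1])
E
python3 - <<'E'
from h import *
o=bot.get_obs();p=vision.camera("wrist");print(o["eef_pos"],o["tool_rot"],o["ft_force"])
for q in("switch_high","switch"): 
    for r in (vision.place_of(p,q)[:2] if q!="switch" else vision.spot_in(p,q)[:2]): print(q,r["score"],r["position"],watz(p,o,r["position"],.083))
im=p["image"].copy()
for X in((.4925,-.401,.083),(.492,-.385,.075)): 
    u=wpix(p,o,X);print(u);cv2.circle(im,tuple(int(x) for x in u),2,(0,0,255),-1)
cv2.imwrite("pics/w1.png",im)
E
```

```text
clock: 5.05
eef_pos: [0.4913, -0.399, 0.2009]
tool_rot: [0.697, 0.717, 0.0, -0.001]
ft_force: [-0.9, -0.1, 0.9]
grip_width: -0.0001
grasp_force: 0.0
[ 0.49129883 -0.39904673  0.2009245 ] [ 6.97373710e-01  7.16707291e-01  1.12532151e-04 -7.45700040e-04] [-0.94875154 -0.13973866  0.87120045]
switch_high 0.97 [280.1, 213.3] [ 0.49417373 -0.40476848  0.083     ]
switch 0.68 [277.6, 193.8] [ 0.49157295 -0.38772362  0.083     ]
[278.25293595 209.01634443]
[278.19138076 188.24418086]
```

View pics/w1.png

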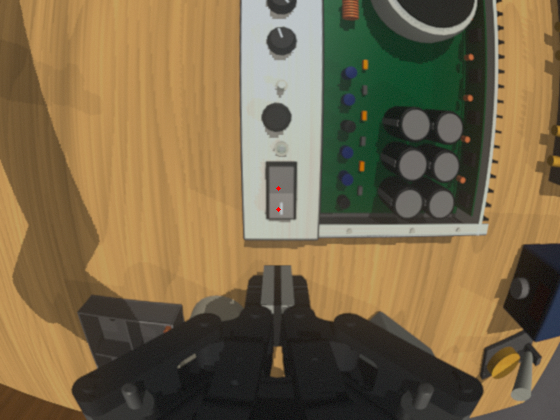

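The wrist view shows the bezel at columns 266–296 and rows 161–220, with the hinge line at about row 192. That puts the press point near (0.494, −0.4035), and the network agrees to within 1.5 mm. The open inside starts at about column 322, which leaves enough room. I'll descend.

```bash
python3 -m creep '[[[-4.5,2.7,30],[0,0,0]],[[0,0,40],[0,0,0]],[[0,0,30],[0,0,0]],[[0,0,10],[0,0,0]],[[0,0,0],[0,0,0]],[[0,0,0],[0,0,0]]]'
python3 -m creep '[[[0,0,3],[0,0,0]],[[0,0,3],[0,0,0]],[[0,0,3],[0,0,0]],[[0,0,3],[0,0,0]],[[0,0,1],[0,0,0]],[[0,0,0],[0,0,0]],[[0,0,0],[0,0,0]]]'
```

```text
clock: 5.95
eef_pos: [0.4955, -0.4045, 0.0935]
tool_rot: [0.698, 0.716, 0.0, 0.002]
ft_force: [0.6, -0.2, 1.2]
grip_width: -0.0001
grasp_force: 0.0
clock: 6.82
eef_pos: [0.4946, -0.404, 0.0784]
tool_rot: [0.698, 0.716, 0.0, 0.0]
ft_force: [0.5, -1.5, 3.1]
grip_width: 0.0001
grasp_force: 1.3
```

```bash
python3 -m creep '[[[0,0,1],[0,0,0]],[[0,0,1],[0,0,0]],[[0,0,0],[0,0,0]],[[0,0,0],[0,0,0]]]'
```

```text
clock: 7.32
eef_pos: [0.4947, -0.4041, 0.078]
tool_rot: [0.698, 0.716, 0.0, 0.001]
ft_force: [-1.7, -0.1, 9.9]
grip_width: 0.0003
grasp_force: 4.8
```

```bash
python3 -m creep '[[[0,0,2],[0,0,0]],[[0,0,0],[0,0,0]],[[0,0,-14],[0,0,0]],[[0,0,-40],[0,0,0]],[[0,0,-40],[0,0,0]],[[0,0,-30],[0,0,0]],[[0,0,0],[0,0,0]]]'
python3 - <<'E'
from h import *
o=bot.get_obs();p=vision.camera("wrist");print(o["eef_pos"])
cv2.imwrite("pics/w2.png",cv2.resize(p["image"][90:250,200:360],(640,640),interpolation=cv2.INTER_CUBIC)[:600])
s=vision.camera("scene");C=cloud(s);T=vision.camera("top");D=cloud(T)
for n,c in(("s",C),("t",D)):
  for y in(-.405,-.398,-.376,-.368):
    m=(abs(c[...,0]-.494)<.007)&(abs(c[...,1]-y)<.003);print(n,y,c[m][:,2].round(4))
E
```

```text
clock: 8.2
eef_pos: [0.4956, -0.4042, 0.2009]
tool_rot: [0.698, 0.716, 0.001, 0.002]
ft_force: [-0.1, 0.4, 0.1]
grip_width: -0.0
grasp_force: 0.0
[ 0.49556725 -0.40423001  0.20088681]
s -0.405 [0.6452 0.6442 0.6449 0.6445 0.6448 0.644  0.6449 0.6442 0.2418 0.1978
 0.1983 0.196  0.0771 0.078  0.0788 0.0773 0.077  0.0755 0.0774 0.0755
 0.0747]
s -0.398 [0.6444 0.6449 0.6447 0.6444 0.2439 0.2445 0.2002 0.1953 0.0775 0.0762
 0.0749 0.0773 0.0776 0.0788 0.0766 0.079  0.0762 0.0751]
s -0.376 [0.0833 0.0822 0.0819 0.0809 0.083  0.0797 0.0801 0.0825 0.0808 0.0762
 0.0804 0.0803]
s -0.368 [0.5228 0.5198 0.4632 0.4619 0.3704 0.3695 0.0851 0.0839 0.0822 0.0807
 0.0819 0.0832 0.0803]
t -0.405 [0.2346 0.0765 0.0726 0.0784 0.0769 0.0789 0.0783 0.076  0.0763 0.0773
 0.0766 0.0736 0.0771 0.0786]
t -0.398 [0.2466 0.2474 0.2352 0.234  0.2338 0.2314 0.2318 0.0752 0.0802 0.0748
 0.0787 0.0832 0.0771 0.0783 0.0731 0.0775 0.0782 0.0774 0.0756 0.0768]
t -0.376 [0.0773 0.0768 0.0785 0.0801 0.0796 0.08   0.0799 0.0789 0.0835 0.0797
 0.0808 0.0808 0.0816 0.0828]
t -0.368 [0.4472 0.4344 0.4366 0.4389 0.4444 0.
[... 908 characters left out ...]
.3692 0.3825 0.385  0.3884 0.3931 0.3967 0.4057
 0.4115 0.4114 0.4125 0.4198 0.4227 0.4247 0.4271 0.332  0.337  0.3508
 0.3577 0.3638 0.3673 0.3707 0.3682 0.3683 0.3848 0.3876 0.3899 0.3945
 0.3977 0.4056 0.4093 0.4109 0.3281 0.3317 0.3378 0.3396 0.3453 0.3546
 0.3582 0.366  0.3699 0.3696 0.3686 0.3835 0.386  0.3889 0.3945 0.3977
 0.3984 0.3322 0.3447 0.3503 0.3562 0.3627 0.3672 0.3679 0.3713 0.3819
 0.3848 0.3885 0.3318 0.3499 0.353  0.3571 0.3615 0.3673 0.368  0.3676
 0.3707 0.3712 0.3312 0.338  0.3432 0.349  0.354  0.3584 0.3623 0.365
 0.3299 0.3358 0.3395 0.3489 0.3536 0.3347 0.3401 0.0842 0.0789 0.083
 0.0821 0.069  0.0833 0.0845 0.0827 0.0814 0.0782 0.0814 0.081  0.0834
 0.0819 0.0828]
```

View pics/w2.png

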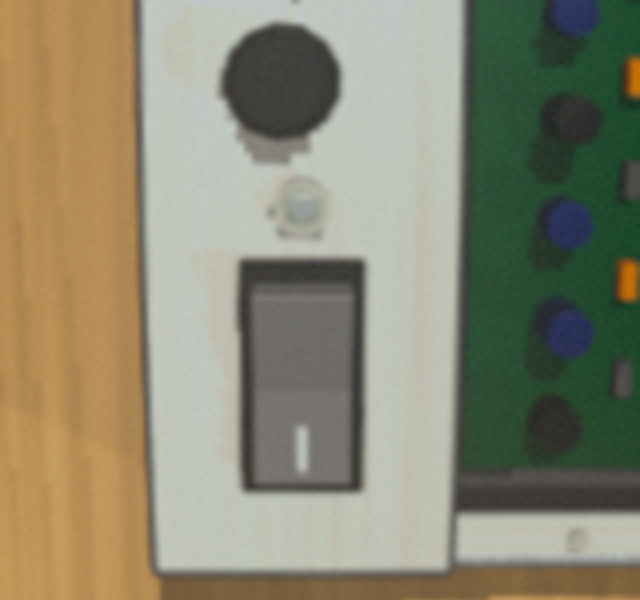

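The switch is on: the "I" half lies level at 0.0775 and the far half is raised to about 0.083. Next I go to key 2, with the tool yaw at −10°.

```bash
python3 -m creep '[[[0,0,-15],[0,0,0.1]],[[0,0,-15],[0,0,0.1]],[[50,-6.2,0],[0,0,0]],[[50,-6.2,0],[0,0,0]],[[50,-6.2,0],[0,0,0]],[[50,-6.2,0],[0,0,0]],[[50,-6.2,0],[0,0,0]],[[50,-6.2,0],[0,0,0]],[[50,-6.2,0],[0,0,0]],[[50,-6.2,0],[0,0,0]]]'
python3 -m creep '[[[50,-6.2,0],[0,0,0]],[[50,-6.2,0],[0,0,0]],[[50,-6.2,0],[0,0,0]],[[50,-6.2,0],[0,0,0]],[[50,-6.2,0],[0,0,0]],[[50,-6.2,30],[0,0,0]],[[0,0,0],[0,0,0]],[[0,0,0],[0,0,0]]]'
python3 - <<'E'
from h import *
o=bot.get_obs();p=vision.camera("wrist");print(o["eef_pos"],o["tool_rot"])
for q,z in(("test",.101),("key_1_top",.097),("key_2_top",.097),("key_3_top",.097)):
    for r in vision.place_of(p,q)[:4]: print(q,r["score"],r["position"],watz(p,o,r["position"],z))
im=p["image"].copy()
for X in((.5145,.2045,.101),(.532,.305,.097)):
    u=wpix(p,o,X);print(u);cv2.circle(im,tuple(int(x) for x in u),2,(0,0,255),-1)
cv2.imwrite("pics/w3.png",im)
E
```

```text
clock: 9.6
eef_pos: [0.5135, 0.0004, 0.2264]
tool_rot: [0.766, 0.643, -0.001, -0.001]
ft_force: [0.7, -0.3, -0.1]
grip_width: 0.0002
grasp_force: 0.0
clock: 10.6
eef_pos: [0.5291, 0.3, 0.1965]
tool_rot: [0.766, 0.643, -0.002, -0.0]
ft_force: [-0.3, -0.2, 0.2]
grip_width: 0.0003
grasp_force: 0.0
[0.52909189 0.29998945 0.19649494] [ 7.65681812e-01  6.43216233e-01 -2.04752671e-03 -2.19082456e-04]
key_1_top 0.75 [285.0, 255.8] [0.52946195 0.26225114 0.097     ]
key_2_top 0.59 [283.5, 204.6] [0.53557094 0.30630872 0.097     ]
key_3_top 0.56 [284.5, 155.3] [0.54277769 0.34439698 0.097     ]
[279.0171436  316.05256523]
[279.27192986 206.91696713]
```

View pics/w3.png

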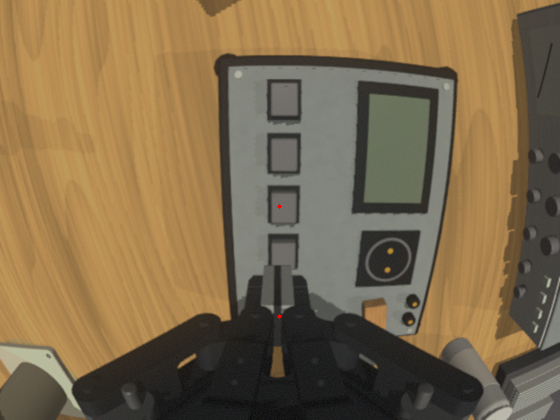

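The wrist view shows the keys at column 284, rows 98, 153, 205 and 250 for keys 4, 3, 2 and 1. TEST is hidden under the fingers. Key 2 is at about (0.534, 0.305).

```bash
python3 -m creep '[[[5.8,4,25],[0,0,0]],[[0,0,40],[0,0,0]],[[0,0,25],[0,0,0]],[[0,0,0],[0,0,0]],[[0,0,0],[0,0,0]]]'
python3 -m creep '[[[0,0,4],[0,0,0]],[[0,0,4],[0,0,0]],[[0,0,4],[0,0,0]],[[0,0,3],[0,0,0]],[[0,0,2],[0,0,0]],[[0,0,0],[0,0,0]],[[0,0,0],[0,0,0]]]'
```

```text
clock: 11.48
eef_pos: [0.5361, 0.3056, 0.11]
tool_rot: [0.766, 0.643, 0.001, 0.0]
ft_force: [0.4, 0.1, -0.1]
grip_width: 0.0001
grasp_force: 0.0
clock: 12.35
eef_pos: [0.5352, 0.3057, 0.0913]
tool_rot: [0.766, 0.643, 0.0, 0.0]
ft_force: [0.6, 0.6, 1.7]
grip_width: 0.0001
grasp_force: 0.5
```

```bash
python3 -m creep '[[[0,0,1.5],[0,0,0]],[[0,0,1.5],[0,0,0]],[[0,0,1],[0,0,0]],[[0,0,0],[0,0,0]],[[0,0,0],[0,0,0]]]'
```

```text
clock: 12.98
eef_pos: [0.5354, 0.3057, 0.091]
tool_rot: [0.766, 0.643, 0.001, 0.0]
ft_force: [-5.3, -2.8, 17.1]
grip_width: 0.0004
grasp_force: 8.8
```

```bash
python3 -m creep '[[[0,0,-25],[0,0,0]],[[0,0,-25],[0,0,0]],[[-51.5,-0.8,0],[0,0,0]],[[-51.5,-0.8,0],[0,0,0]],[[0,0,0],[0,0,0]],[[0,0,0],[0,0,0]]]'
python3 - <<'E'
from h import *
o=bot.get_obs();print(o["eef_pos"])
for n in("top","scene"):
  p=vision.camera(n); c=cloud(p)
  for k in range(4):
    y=np.array([-.025,.017,.059,.101])[k]; a=np.radians(-10); X=np.array([.579,.2795])+np.array([np.cos(a)*-.05-np.sin(a)*y,np.sin(a)*-.05+np.cos(a)*y])
    m=(np.hypot(c[...,0]-X[0],c[...,1]-X[1])<.009)&(c[...,2]<.12); print(n,k+1,X.round(3),m.sum(),np.median(c[m][:,2]).round(4))
p=vision.camera("wrist"); cv2.imwrite("pics/w4.png",p["image"])
E
```

```text
clock: 13.72
eef_pos: [0.5158, 0.2045, 0.1373]
tool_rot: [0.766, 0.643, 0.0, -0.0]
ft_force: [-0.5, -0.9, -0.9]
grip_width: -0.0001
grasp_force: 0.0
[0.51584086 0.20450381 0.13730144]
top 1 [0.525 0.264] 0 nan
top 2 [0.533 0.305] 0 nan
top 3 [0.54  0.346] 0 nan
top 4 [0.547 0.388] 0 nan
scene 1 [0.525 0.264] 16 0.0945
scene 2 [0.533 0.305] 12 0.0896
scene 3 [0.54  0.346] 14 0.0956
scene 4 [0.547 0.388] 12 0.0952
  return _methods._mean(a, axis=axis, dtype=dtype,
  ret = ret.dtype.type(ret / rcount)
```

View pics/w4.png

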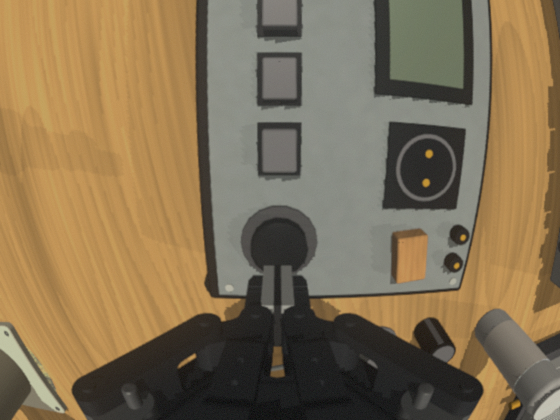

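Key 2 sits about 5.5 mm below the other three. TEST is centred at (280,242), in line with the fingers. I'll press it and hold.

```bash
python3 -m creep '[[[0,1,20],[0,0,0]],[[0,0,10],[0,0,0]],[[0,0,4],[0,0,0]],[[0,0,4],[0,0,0]],[[0,0,3],[0,0,0]],[[0,0,2],[0,0,0]],[[0,0,2],[0,0,0]],[[0,0,0],[0,0,0]],[[0,0,0],[0,0,0]]]'
```

```text
clock: 15.0
eef_pos: [0.5167, 0.2046, 0.0949]
tool_rot: [0.766, 0.643, 0.001, -0.0]
ft_force: [-7.0, -0.5, 14.7]
grip_width: 0.0001
grasp_force: 7.6
```

```bash
python3 -m creep '[[[0,0,1],[0,0,0]],[[0,0,0],[0,0,0]],[[0,0,0],[0,0,0]],[[0,0,0],[0,0,0]]]'; python3 -c "
from h import *
print(workorder.job_done())"
```

```text
clock: 15.5
eef_pos: [0.5168, 0.2046, 0.0949]
tool_rot: [0.766, 0.643, 0.001, 0.0]
ft_force: [-8.7, -0.9, 20.2]
grip_width: 0.0004
grasp_force: 10.1
the job is handed in; nothing more can be done
None
```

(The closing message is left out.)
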